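# Load an ink barrel into the dispenser head

### The job

Take the amber dispensing barrel with the blue cap out of the rack and slide it sideways into the head of the dispenser stand, its flange on top of the two prongs and under the slotted blue plate, past the orange spring catch, until it is fully home against the back and the catch has sprung back behind the flange; let go and leave it hanging there upright. Feel your way in gently, because the height of the head is not measured: never press the barrel or the gripper on the stand with more than 25 N. Leave the other barrels and the things on the bench where they are.

Things in the scene. Friction and masses are not known exactly. Their poses are not given: they have to be found in the camera images.
- barrel: amber dispensing barrel (48 to 108 g), upright in one of the rack's three holes. Origin: on its axis at the flange's underside, z up. Flange round, 40 mm across, z 0 to 4 mm. Below: barrel 26 mm across to z -58 mm, then a nozzle tapering to 7 mm across, to z -72 mm. Above: round neck 16 mm across to z 18 mm, then the cap. All but the cap is round: any yaw will do in the stand.
- cap (a point): grip point on the barrel's axis, 36 mm above the flange's underside: the blue cap is a square block 18 x 18 mm, z 18 to 52 mm above the flange's underside, its sides along the barrel's x and y.
- rack: fixed white block 70 x 240 x 80 mm (x, y, z), origin under its middle; three through holes 30 mm across on its y axis at -75, 0 and +75 mm; the flanges rest on its top at z 80 mm. Lift a barrel 75 mm to clear it.
- stand: fixed dispenser stand, origin on the bench under the seat axis; +x is the way the barrel slides in. Cream base x -75 to +115, y +-75, 12 mm high; two posts at x +55 mm carry the rigid head: x -62 to +74 mm, y +-35 (catch housing to y +47, clamp knob to y -49). Nothing rises over 2 mm above the blue plate. HEAD HEIGHT HIDDEN: prong tops 93 to 117 mm above the bench.
- seat (a point): where the barrel's axis must end up, 105 mm above the bench (middle of the possible prong heights); axes as stand. The back wall stops the flange when the barrel's axis is here (x 0). Side walls at y +-22 mm. The blue plate, 4 mm thick, lies from x -22 mm to the back, its underside 6.5 mm above the prong tops: the flange goes into that gap. Its slot is 20 mm wide, for the neck only.
- setdown (a point): point on the slot's middle line 45 mm before the seat (towards -x), 105 mm above the bench; axes as stand. With the barrel's axis here the flange can be set down from above on the two bare prongs, clear of the blue plate. Prongs: 6 mm thick, from 62 mm before the seat to the back, with a slot 30 mm wide between them for the 26 mm barrel. Their true height (93 to 117 mm) must be felt.
- catch (a joint): orange spring catch: an upright 8 mm pin between prongs and plate, at rest at x -17.5, y +17 mm from the seat. 0 m = sprung out; up to 0.010 pushed aside to +y; about 0.007 as the barrel's axis passes x -17 mm; under 0.001 again when home. Spring: 2.4 N at 0, plus 600 N/m, so sliding past it takes about 4 to 8 N.
- barrel_red: the same kind of barrel, white with a red cap; stays in the rack
- barrel_green: the same kind of barrel, black with a green cap; stays in the rack
- tweezers: dark steel tweezers lying flat, 130 mm long, 6 mm high; origin under the middle
- dish: small glass dish, 56 mm across, 16 mm high; origin under the middle
- solvent: white bottle with a blue cap, 50 mm across, 110 mm high; origin under the middle
- jar: amber jar with a black lid, 52 mm across, 60 mm high; origin under the middle
- driver: screwdriver lying on the bench; origin under the middle
- partsbin: open blue parts bin 110 x 90 x 40 mm; origin under the middle
There are look-alikes about, which are no part of the job. Leave any brown or green look-alike of the rack alone.

How it is judged:
On the way:
1. the barrel is lifted clear of the rack (z of barrel in the frame of rack above 0.145 m).
At the end, for the whole second after the job is handed in: The barrel hangs at rest and released in the head, upright within 0.08 rad, its axis within 3 mm (along the slot) and 5 mm (across) of the seat axis, its flange on the prongs under the blue plate, and the catch has sprung back to under 2 mm (x of barrel in the frame of seat between -0.003 and 0.004 m and y of barrel in the frame of seat between -0.005 and 0.005 m and height (world z) of barrel between 0.088 and 0.125 m and angle between barrel's own z axis and vertical below 0.08 rad and value of joint catch below 0.002 m and linear speed of barrel below 0.02 m/s and contact force between barrel and stand above 0.1 N); the robot touches nothing.
It fails at once if the barrel is pressed on the stand with more than 25 N (contact force between barrel and stand above 25 N).
It fails at once if the arm or gripper presses on the stand with more than 25 N (contact force between the arm and stand above 25 N).
It fails at once if the fingers press on the stand with more than 25 N (contact force between the fingers and stand above 25 N).
It fails at once if another barrel or a thing on the bench is moved by more than 30 mm (distance of any of barrel_red, barrel_green, tweezers, dish, solvent, jar, driver, partsbin from where it was at the start of the episode above 0.03 m).
It also fails if it takes over 56 s, if anything falls off the work surface, if the arm or the gripper's body presses on something with over 40 N, if the wrist force passes 120 N, or if a joint passes its speed limit or range.

### The arm

A 6-joint arm with a two-finger parallel gripper is mounted at the origin on the work surface. World frame = base frame: x ahead of the robot, y to its left, z up, the work surface at z = 0. Lengths are in m, angles in rad, forces in N, time in s.
With the tool pointing down it reaches from about 0.35 to 0.775 m from the base axis. Payload 7.3 kg.
Tool frame: the origin (TCP) lies at the very end of the fingers, on their centre line; the grasp point (between the pads) lies 19 mm behind it; z points along the fingers, y is the line along which they close (so a half turn about z gives the same grasp; the last joint's range is limited). The gripper opens to 92 mm and grips with 3 to 60 N. Pads are 19 mm wide; open, the fingers measure 130 mm over their backs; the gripper's body (75 mm by 190 mm) begins 47 mm behind the grasp point.
Start: joints at [1.129, 0.342, 1.524, -0, 1.275, -0.146], TCP at [0.153, 0.502, 0.196] pointing down, gripper open.
Joint ranges: [-2.53, 2.53], [-0.77, 2.02], [0.04, 2.7], [-1, 4.14], [0.28, 2.66], [-3.11, 3.11]. Speed limits (rad/s): [2.57, 2.57, 3.14, 3.14, 3.14, 3.14].

### API

Orientations are given as a rotation vector (axis times angle).
In Python, from station import r gives the robot as it stands. The module is installed in compiled form; this text tells all that it offers.
- The arm moves only by the tool apply_moves, never from a script. Its argument "commands" is a list of rows, each an object with "gripper": the closure, from 0 (fully open) to 1 (shut); "xyz": the shift along the world's x, y, z in m, a list of three; "turn": the turn, a rotation vector about the world's x, y, z in units of 8 degrees (1.0 is 8 degrees), a list of three. A call has 1 to 20 rows; each row is the pose to reach, as a shift and turn from the pose commanded when the call began; what a row does not reach only later rows make up. A row lasts 1/10 s, in which the tool goes at most 50 mm and 8.59 degrees, less where a joint would pass 70% of its speed; a pose out of reach is approached as far as the arm can. A call with a gripper value outside its range is refused whole. The fingers move at their own pace and stop on an object; "squeeze" is the grip in N (left out, the last holds). Time passes only in rows, so rows that repeat a pose let the fingers close. It gives the time, the measured TCP pose, the force, the opening and the grip force at its end, in the units of the state.
- r.sense(): the state, without advancing time (a new reading comes with each control period).
- r.camera(name): name is "side" or "top" or "wrist"; returns the picture (384x512x3 uint8, blue, green, red); there is no depth.
- r.get_calibration(name): a dict with "fovy" (degrees; the focal length in pixels is half the picture's height over the tangent of half this angle, whatever the lens; pixels are square), "cx", "cy" (the principal point, pixels), "dist_coeffs" ([k1, k2, p1, p2, k3] as OpenCV has them; the pictures are not rectified), "extrinsics" (4x4, takes a point from camera to world coordinates). Camera axes: x right, y up, looking along -z (the intrinsics and any distortion apply to the point x, -y, -z); pixel columns grow to the right and rows downward; lengths in m; the calibration is good to about 2 mm. A picture is of the moment at which its call begins: read the wrist's pose just before it. get_calibration takes no time and is no camera call; for the wrist camera it gives the pose at the moment of the call.
- r.sign_off(): hands the job in; it is judged then, once.
The state is a dict: "t": time; "joints": joint angles; "joint_velocities": joint speeds; "effort": joint torques, N m; "eef_pos": TCP position; "tcp_rot": TCP orientation; "ft_force": force on the tool from outside, world axes, zero at the start; "wrist_torque": the same for the moment, N m; "opening": opening from 0.0 (shut) to 1.0 (fully open); "grip_force": force on a finger pad.
Only numpy, scipy, OpenCV 4.12 (cv2) and the standard library are available. Lean on these libraries where they do the work, as an engineer would, in place of code of your own. Each camera call takes 0.05 s, during which the arm holds its last target. There are 200 camera calls.

## Working session

There is one attempt and no reset: what is moved stays moved. The work goes in short steps, Python scripts to look and compute and a tool call to move; the robot and the scene stay as the last step left them, time stands still between calls to the robot, and variables do not carry over. Pictures are saved under pics/ and viewed, at most 10 in all, crops included, and the job is handed in when it is done.

Besides the shell and the picture viewer there is one more tool, called after "Request:" as name(argument=value, ...) on one line, values as JSON. apply_moves: Moves the arm, as the interface text tells. Its arguments: {"type":"object","properties":{"commands":{"type":"array","items":{"type":"object","properties":{"gripper":{"type":"number"},"xyz":{"type":"array","items":{"type":"number"}},"turn":{"type":"array","items":{"type":"number"}}}}},"squeeze":{"type":"number"}},"required":["commands"]}

```bash
mkdir -p pics; cat > h.py <<'E'
import numpy as np, cv2
from station import r
def K(c,shape=(384,512)):
    f=shape[0]/2/np.tan(np.radians(c["fovy"])/2)
    return np.array([[f,0,c["cx"]],[0,f,c["cy"]],[0,0,1.]])
def ray(c,uv):
    p=cv2.undistortPoints(np.array(uv,float).reshape(-1,1,2),K(c),np.array(c["dist_coeffs"],float)).reshape(-1,2)
    d=np.c_[p[:,0],-p[:,1],-np.ones(len(p))]
    E=np.array(c["extrinsics"]); return E[:3,3],d@E[:3,:3].T
def onz(c,uv,z):
    o,d=ray(c,uv); return o+d*((z-o[2])/d[:,2])[:,None]
def proj(c,P):
    E=np.linalg.inv(np.array(c["extrinsics"])); q=np.atleast_2d(P)@E[:3,:3].T+E[:3,3]
    q=q*[1,-1,-1]
    return cv2.projectPoints(q,np.zeros(3),np.zeros(3),K(c),np.array(c["dist_coeffs"],float))[0].reshape(-1,2)
E
python3 - <<'E'
from h import *
for n in("top","side"):
    c=r.get_calibration(n); im=r.camera(n); cv2.imwrite(f"pics/{n}0.png",im)
    print(n,c["fovy"],c["dist_coeffs"],np.round(c["extrinsics"],3).tolist())
print(r.sense())
E
```

```text
top 44.585067478428485 [0.03953033 0.         0.         0.         0.        ] [[0.015, 0.986, -0.167, 0.177], [-1.0, 0.017, 0.013, 0.009], [0.015, 0.167, 0.986, 1.753], [0.0, 0.0, 0.0, 1.0]]
side 45.10162588557546 [-0.07407697  0.          0.          0.          0.        ] [[-0.999, 0.038, -0.023, 0.406], [-0.042, -0.596, 0.802, 1.176], [0.017, 0.802, 0.597, 0.95], [0.0, 0.0, 0.0, 1.0]]
{'t': 0.1, 'joints': array([ 1.12901051e+00,  3.42650305e-01,  1.52491094e+00, -1.14224341e-05,
        1.27540825e+00, -1.45993782e-01]), 'joint_velocities': array([-0.00033678, -0.00301373, -0.00147546,  0.00090314, -0.00109286,
        0.00118524]), 'effort': array([ 1.38252934e-03, -4.32008493e+01, -2.44694638e+01,  7.19071389e-02,
        5.26577909e-02, -1.69737564e-05]), 'eef_pos': array([0.15284113, 0.50183772, 0.1954196 ]), 'tcp_rot': array([-4.62874553e-01, -3.10691279e+00,  2.07473060e-03]), 'ft_force': array([-0.29088294,  0.08605517, -0.70144472]), 'wrist_torque': array([-0.0043947 , -0.00798204,  0.01930938]), 'grip_force': 0.0, 'opening': 0.9961601158093233}
```

View pics/top0.png

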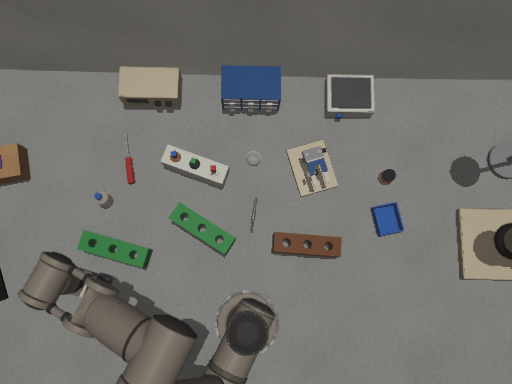

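View pics/side0.png

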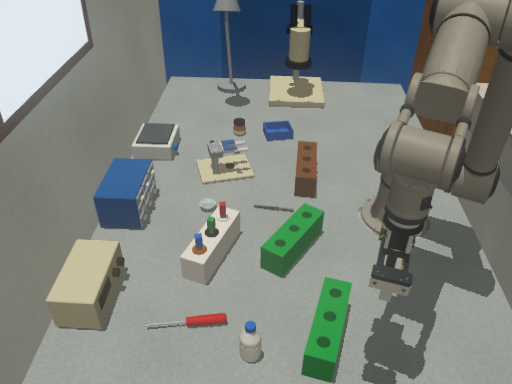

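The top view shows the white rack at (195,166), with the blue-capped barrel in its left hole (174,155). The stand is at (313,168), with its prongs pointing down in the image (towards the robot). Next I'll measure both.

```bash
python3 - <<'E'
from h import *
c=r.get_calibration("top"); s=r.get_calibration("side")
im=cv2.imread("pics/top0.png"); si=cv2.imread("pics/side0.png")
hsv=cv2.cvtColor(im,cv2.COLOR_BGR2HSV); hs=cv2.cvtColor(si,cv2.COLOR_BGR2HSV)
def cen(h,lo,hi,box):
    m=cv2.inRange(h,lo,hi); k=np.zeros_like(m); x0,y0,x1,y1=box; k[y0:y1,x0:x1]=255
    p=np.argwhere((m&k)>0)[:,::-1]; return p
B=((100,120,60),(125,255,255))
a=cen(hsv,*B,(165,145,185,170)); b=cen(hs,*B,(190,230,210,250))
o1,d1=ray(c,[a.mean(0)]);o2,d2=ray(s,[b.mean(0)])
d1=d1[0];d2=d2[0]
t=np.linalg.lstsq(np.c_[d1,-d2],o2-o1,rcond=None)[0]
print("cap",len(a),len(b),a.mean(0),b.mean(0),o1+t[0]*d1,o2+t[1]*d2, "onz .13",onz(c,[a.mean(0)],.13))
# rack white top
w=cen(hsv,(0,0,150),(179,60,255),(155,140,235,195))
rc=cv2.minAreaRect(w.astype(np.float32)); P=onz(c,cv2.boxPoints(rc),.08); print("rack",P.round(3).tolist(),P.mean(0))
w=cen(hsv,(10,25,130),(30,120,255),(280,135,345,200))
rc=cv2.minAreaRect(w.astype(np.float32)); P=onz(c,cv2.boxPoints(rc),.012); print("stand",rc,P.round(3).tolist(),P.mean(0))
for n,i,bx in(("t",im,(150,130,350,205)),("s",si,(175,110,275,285))):
    x0,y0,x1,y1=bx
    cv2.imwrite(f"pics/crop_{n}.png",cv2.resize(i[y0:y1,x0:x1],None,fx=4 if n=="t" else 3.4,fy=4 if n=="t" else 3.4,interpolation=cv2.INTER_CUBIC))
E
```

```text
cap 22 28 [173.27272727 153.22727273] [197.67857143 235.75      ] [0.59305231 0.27199369 0.12804937] [0.59356154 0.27198224 0.12817792] onz .13 [[0.59255279 0.27167767 0.13      ]]
rack [[0.574, 0.326, 0.08], [0.641, 0.306, 0.08], [0.562, 0.078, 0.08], [0.496, 0.1, 0.08]] [0.56841665 0.20232267 0.08      ]
stand ((312.02490234375, 167.17970275878906), (49.63296127319336, 38.954715728759766), 72.6459732055664) [[0.646, -0.139, 0.012], [0.695, -0.283, 0.012], [0.51, -0.337, 0.012], [0.463, -0.196, 0.012]] [ 0.57872533 -0.23872033  0.012     ]
```

View pics/crop_t.png

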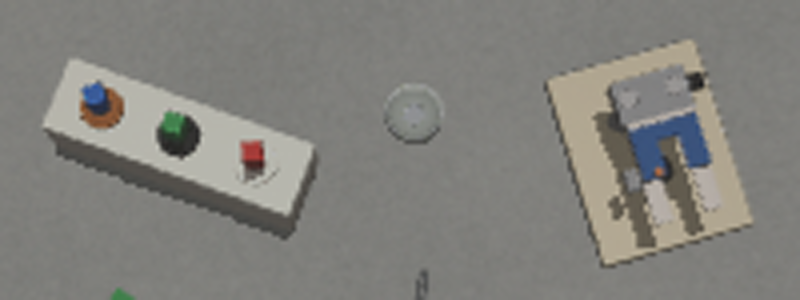

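Request:
apply_moves(commands=[{"xyz": [0.03, 0, 0.04], "gripper": 0.45}, {"xyz": [0.06, -0.03, 0.08], "gripper": 0.45}, {"xyz": [0.4, -0.23, 0.08], "gripper": 0.45}, {"xyz": [0.4, -0.23, 0.08], "gripper": 0.45}, {"xyz": [0.4, -0.23, 0.08], "gripper": 0.45}, {"xyz": [0.4, -0.23, 0.08], "gripper": 0.45}, {"xyz": [0.4, -0.23, 0.08], "gripper": 0.45}, {"xyz": [0.4, -0.23, 0.08], "gripper": 0.45}, {"xyz": [0.4, -0.23, 0.08], "gripper": 0.45}, {"xyz": [0.4, -0.23, 0.08], "gripper": 0.45}, {"xyz": [0.4, -0.23, 0.08], "gripper": 0.45}, {"xyz": [0.4, -0.23, 0.08], "gripper": 0.45}, {"xyz": [0.4, -0.23, 0.08], "gripper": 0.45}])

```text
schema error: expected keys gripper, xyz, turn
```

```bash
python3 - <<'E'
from h import *
c=r.get_calibration("wrist"); im=r.camera("wrist"); cv2.imwrite("pics/w1.png",im)
s=r.sense(); print(s["t"],s["eef_pos"],s["tcp_rot"],s["opening"],np.round(c["extrinsics"],3).tolist(),c["fovy"])
print(proj(c,[[.593,.272,.132],[.593,.272,.08]]))
E
```

```text
0.15 [0.15286861 0.50191278 0.19550307] [-4.62890197e-01 -3.10695378e+00  1.72453453e-03] 0.9995943306869104 [[0.292, -0.917, -0.272, 0.079], [0.956, 0.28, 0.084, 0.525], [-0.001, -0.285, 0.959, 0.383], [0.0, 0.0, 0.0, 1.0]] 59.40416954386253
[[190.39316335 555.8753246 ]
 [196.74565001 513.08125147]]
```

View pics/w1.png

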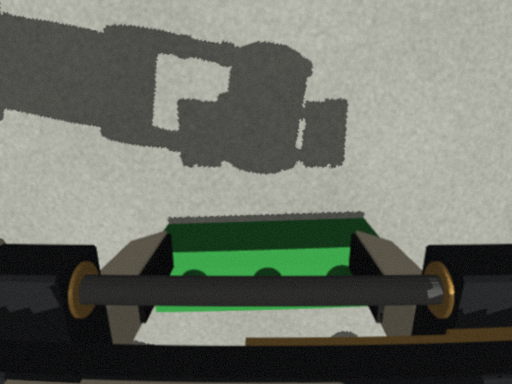

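Request:
apply_moves(commands=[{"xyz": [0.03, 0, 0.04], "turn": [0, 0, 0], "gripper": 0.45}, {"xyz": [0.06, -0.03, 0.08], "turn": [0, 0, 0], "gripper": 0.45}, {"xyz": [0.47, -0.24, 0.09], "turn": [0, 0, 0], "gripper": 0.45}, {"xyz": [0.47, -0.24, 0.09], "turn": [0, 0, 0], "gripper": 0.45}, {"xyz": [0.47, -0.24, 0.09], "turn": [0, 0, 0], "gripper": 0.45}, {"xyz": [0.47, -0.24, 0.09], "turn": [0, 0, 0], "gripper": 0.45}, {"xyz": [0.47, -0.24, 0.09], "turn": [0, 0, 0], "gripper": 0.45}, {"xyz": [0.47, -0.24, 0.09], "turn": [0, 0, 0], "gripper": 0.45}, {"xyz": [0.47, -0.24, 0.09], "turn": [0, 0, 0], "gripper": 0.45}, {"xyz": [0.47, -0.24, 0.09], "turn": [0, 0, 0], "gripper": 0.45}, {"xyz": [0.47, -0.24, 0.09], "turn": [0, 0, 0], "gripper": 0.45}, {"xyz": [0.47, -0.24, 0.09], "turn": [0, 0, 0], "gripper": 0.45}, {"xyz": [0.47, -0.24, 0.09], "turn": [0, 0, 0], "gripper": 0.45}, {"xyz": [0.47, -0.24, 0.09], "turn": [0, 0, 0], "gripper": 0.45}, {"xyz": [0.47, -0.24, 0.09], "turn": [0, 0, 0], "gripper": 0.45}])

```text
t: 1.65
eef_pos: [0.6218, 0.2633, 0.2863]
tcp_rot: [-0.461, -3.107, -0.0]
ft_force: [-1.1, -0.9, 0.7]
opening: 0.551
grip_force: 0.0
```

```bash
python3 - <<'E'
from h import *
c=r.get_calibration("wrist"); im=r.camera("wrist"); cv2.imwrite("pics/w2.png",im)
s=r.sense(); print(s["t"],s["eef_pos"],s["tcp_rot"],s["opening"])
print(proj(c,[[.593,.272,.132],[.593,.272,.08]]))
h=cv2.cvtColor(im,cv2.COLOR_BGR2HSV); m=cv2.inRange(h,(100,120,60),(125,255,255))
cs,_=cv2.findContours(m,cv2.RETR_EXTERNAL,cv2.CHAIN_APPROX_NONE)
for k in cs:
    if cv2.contourArea(k)>100: print(cv2.boundingRect(k),cv2.approxPolyDP(k,4,True).reshape(-1,2).tolist())
E
```

```text
1.7 [0.6218256  0.26342077 0.28659593] [4.60137921e-01 3.10757373e+00 6.65142296e-04] 0.5527528687610841
[[260.25588466 142.89271682]
 [260.29791254 136.73318017]]
(250, 129, 21, 24) [[262, 129], [250, 139], [259, 152], [270, 144]]
```

View pics/w2.png

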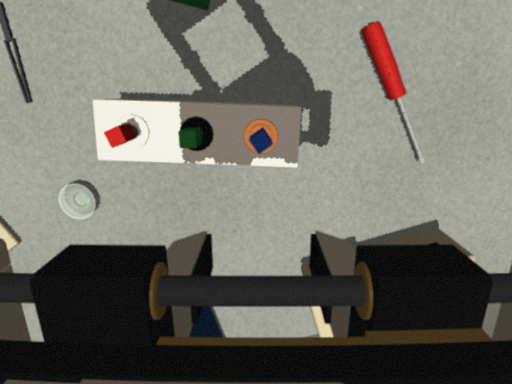

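The wrist view shows the blue cap as a rotated square with its centre near (260,141), which agrees with the predicted position. Next I'll work out its world position and yaw.

```bash
python3 - <<'E'
from h import *
c=r.get_calibration("wrist"); im=cv2.imread("pics/w2.png")
h=cv2.cvtColor(im,cv2.COLOR_BGR2HSV); m=cv2.inRange(h,(100,120,40),(125,255,255)); m[:,:200]=0; m[200:]=0
p=np.argwhere(m>0)[:,::-1].astype(np.float32); b=cv2.boxPoints(cv2.minAreaRect(p)); print(len(p))
P=onz(c,b,.132); print(P.round(4).tolist(),P.mean(0))
e=np.diff(np.r_[P,P[:1]],axis=0); print(np.linalg.norm(e,axis=1),np.degrees(np.arctan2(e[:,1],e[:,0])))
# flange (orange-brown) 
m=cv2.inRange(h,(5,100,60),(20,255,255)); m[:,:235]=0; m[:,290:]=0; m[200:]=0;m[:100]=0
p=np.argwhere(m>0)[:,::-1].astype(np.float32); e=cv2.minEnclosingCircle(p); print(e,onz(c,[e[0]],.084))
cv2.imwrite("pics/w2c.png",cv2.resize(im[100:180,215:305],None,fx=6,fy=6,interpolation=cv2.INTER_CUBIC))
E
```

```text
291
[[0.5842, 0.2624, 0.132], [0.5796, 0.2782, 0.132], [0.5969, 0.2836, 0.132], [0.6018, 0.2676, 0.132]] [0.59062762 0.27294728 0.132     ]
[0.01646543 0.01817068 0.01666201 0.01830102] [ 106.54153445   17.13731338  -73.00686022 -163.48077212]
((260.27093505859375, 135.94615173339844), 17.456893920898438) [[0.59177734 0.27247648 0.084     ]]
```

View pics/w2c.png

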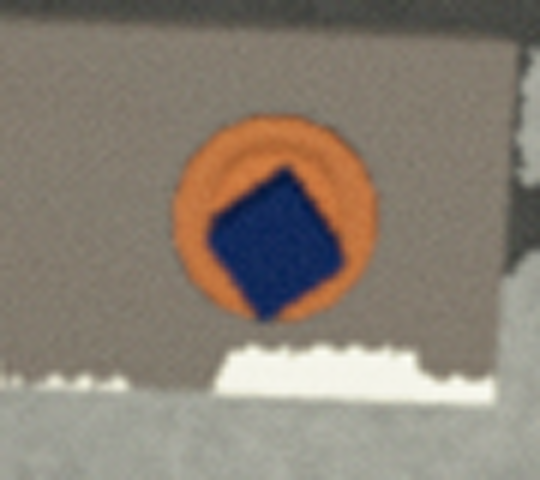

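Request:
apply_moves(commands=[{"xyz": [-0.0314, 0.0106, 0], "turn": [0, 0, 4.2], "gripper": 0.45}, {"xyz": [-0.0314, 0.0106, 0], "turn": [0, 0, 4.2], "gripper": 0.45}, {"xyz": [-0.0314, 0.0106, -0.03], "turn": [0, 0, 4.2], "gripper": 0.45}, {"xyz": [-0.0314, 0.0106, -0.07], "turn": [0, 0, 4.2], "gripper": 0.45}, {"xyz": [-0.0314, 0.0106, -0.1], "turn": [0, 0, 4.2], "gripper": 0.45}, {"xyz": [-0.0314, 0.0106, -0.1], "turn": [0, 0, 4.2], "gripper": 0.45}, {"xyz": [-0.0314, 0.0106, -0.13], "turn": [0, 0, 4.2], "gripper": 0.45}, {"xyz": [-0.0314, 0.0106, -0.16], "turn": [0, 0, 4.2], "gripper": 0.45}, {"xyz": [-0.0314, 0.0106, -0.1845], "turn": [0, 0, 4.2], "gripper": 0.45}, {"xyz": [-0.0314, 0.0106, -0.1845], "turn": [0, 0, 4.2], "gripper": 0.45}, {"xyz": [-0.0314, 0.0106, -0.1845], "turn": [0, 0, 4.2], "gripper": 0.45}])

```text
t: 2.8
eef_pos: [0.5923, 0.2736, 0.1038]
tcp_rot: [-0.455, 3.106, 0.001]
ft_force: [0.4, -0.7, 0.7]
opening: 0.547
grip_force: 0.0
```

Request:
apply_moves(commands=[{"xyz": [0, 0, 0], "turn": [0, 0, 0], "gripper": 0.9}, {"xyz": [0, 0, 0], "turn": [0, 0, 0], "gripper": 0.9}, {"xyz": [0, 0, 0], "turn": [0, 0, 0], "gripper": 0.9}, {"xyz": [0, 0, 0], "turn": [0, 0, 0], "gripper": 0.9}, {"xyz": [0, 0, 0], "turn": [0, 0, 0], "gripper": 0.9}, {"xyz": [0, 0, 0], "turn": [0, 0, 0], "gripper": 0.9}, {"xyz": [0, 0, 0], "turn": [0, 0, 0], "gripper": 0.9}], squeeze=25)

```text
t: 3.5
eef_pos: [0.5917, 0.2728, 0.1016]
tcp_rot: [-0.455, 3.108, 0.0]
ft_force: [-0.5, -0.7, 1.2]
opening: 0.099
grip_force: 0.5
```

```bash
python3 - <<'E'
from h import *
im=r.camera("wrist"); cv2.imwrite("pics/w3.png",im); im2=r.camera("side"); cv2.imwrite("pics/s3.png",im2)
c=np.vstack([cv2.resize(im[120:384,60:460],(800,528)) [:330], cv2.resize(im2[180:290,130:397],(800,330))[:270]])
cv2.imwrite("pics/c3.png",c); print(r.sense()["opening"],r.sense()["grip_force"])
E
```

```text
0.09975266038942612 0.5364205618388951
```

View pics/c3.png

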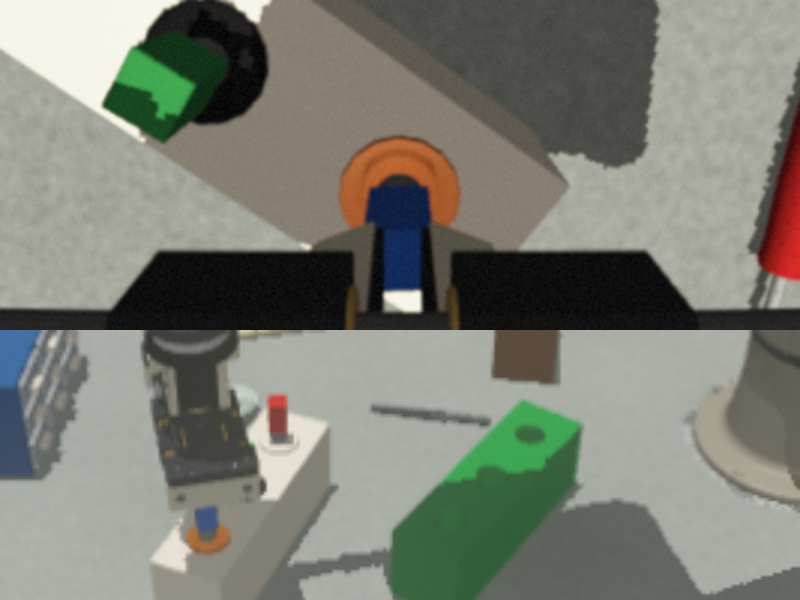

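The picture doesn't settle it. The fingertips seem to sit at the top of the cap, and the opening is narrower than the cap's 18 mm. I'll project known points into both views to check.

```bash
python3 - <<'E'
from h import *
s=r.sense(); print(s["eef_pos"])
P=[[.5915,.2725,z] for z in(.08,.098,.1016,.132)]
a=proj(r.get_calibration("side"),P); b=proj(r.get_calibration("wrist"),P)
print("side crop px",((a-[130,180])*3).round(0).tolist()); print("wrist crop px",((b-[60,120])*2).round(0).tolist())
im=cv2.imread("pics/w3.png"); si=cv2.imread("pics/s3.png")
A=cv2.resize(im[180:300,190:330],(560,480),interpolation=cv2.INTER_CUBIC)
B=cv2.resize(si[195:270,170:230],(240*2,600),interpolation=cv2.INTER_CUBIC)[:,:]
A=cv2.copyMakeBorder(A,0,120,0,0,cv2.BORDER_CONSTANT); cv2.imwrite("pics/c4.png",cv2.resize(np.hstack([A,B]),(800,462)))
E
```

```text
[0.59173323 0.2728386  0.10167713]
side crop px [[209.0, 208.0], [207.0, 193.0], [207.0, 190.0], [205.0, 165.0]]
wrist crop px [[400.0, 191.0], [399.0, 212.0], [399.0, 216.0], [399.0, 261.0]]
```

View pics/c4.png

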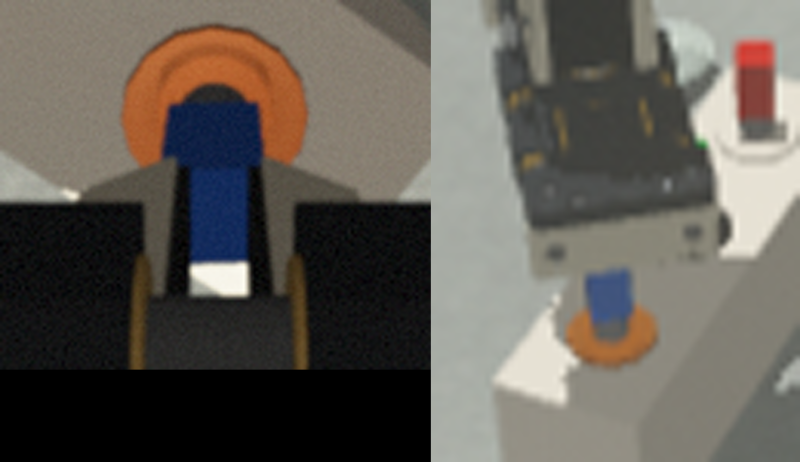

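```bash
python3 - <<'E'
from h import *
from scipy.spatial.transform import Rotation as R
s=r.sense(); Rm=R.from_rotvec(s["tcp_rot"]).as_matrix(); p=s["eef_pos"]
c=r.get_calibration("wrist"); d=r.get_calibration("side")
print(np.array(c["extrinsics"])[:3,3]-p, Rm.round(3).tolist())
for z in(0,-.019,-.03,-.066):
  for y in(.046,.025,.0045):
    L=[[sx*.0095,sy*y,z] for sx in(-1,1) for sy in(-1,1)]
    print(z,y,proj(c,p+np.array(L)@Rm.T).round(0).tolist())
for z in(0,-.03,-.066): print("side",z,proj(d,p+np.array([[sx*.0375,sy*yy,z] for yy in (.012,.095) for sx in(-1,1) for sy in(-1,1)])@Rm.T).round(0).tolist())
E
```

```text
[-0.07396336 -0.02183121  0.18706729] [[-0.958, -0.287, 0.0], [-0.287, 0.958, 0.0], [-0.0, 0.0, -1.0]]
0 0.046 [[185.0, 243.0], [336.0, 243.0], [182.0, 214.0], [338.0, 214.0]]
0 0.025 [[219.0, 243.0], [301.0, 243.0], [218.0, 214.0], [302.0, 214.0]]
0 0.0045 [[253.0, 243.0], [268.0, 243.0], [253.0, 214.0], [268.0, 214.0]]
-0.019 0.046 [[177.0, 257.0], [343.0, 257.0], [175.0, 226.0], [346.0, 226.0]]
-0.019 0.025 [[215.0, 258.0], [305.0, 258.0], [214.0, 226.0], [307.0, 226.0]]
-0.019 0.0045 [[252.0, 258.0], [268.0, 258.0], [252.0, 226.0], [268.0, 226.0]]
-0.03 0.046 [[172.0, 267.0], [348.0, 267.0], [169.0, 234.0], [351.0, 234.0]]
-0.03 0.025 [[212.0, 267.0], [308.0, 267.0], [211.0, 234.0], [310.0, 234.0]]
-0.03 0.0045 [[252.0, 267.0], [269.0, 267.0], [251.0, 234.0], [269.0, 234.0]]
-0.066 0.046 [[151.0, 309.0], [369.0, 309.0], [147.0, 269.0], [373.0, 269.0]]
-0.066 0.025 [[201.0, 309.0], [319.0, 309.0], [198.0, 269.0], [322.0, 269.0]]
-0.066 0.0045 [[249.0, 309.0], [271.0, 309.0], [249.0, 269.0], [271.0, 269.0]]
side 0 [[184.0, 243.0], [186.0, 249.0], [212.0, 238.0], [214.0, 244.0], [181.0, 223.0], [190.0, 271.0], [207.0, 219.0], [219.0, 266.0]]
side -0.03 [[183.0, 234.0], [185.0, 240.0], [212.0, 230.0], [213.0, 236.0], [180.0, 215.0], [189.0, 262.0], [207.0, 211.0], [219.0, 258.0]]
side -0.066 [[182.0, 224.0], [183.0, 230.0], [211.0, 220.0], [212.0, 225.0], [179.0, 205.0], [188.0, 252.0], [206.0, 201.0], [218.0, 247.0]]
```

The finger pictures in w1 and w3 both match tips about 30 mm behind the stated TCP, just above the cap. I'll open, go down 12 mm, which is safe under either reading, and close to test it.

Request:
apply_moves(commands=[{"xyz": [0, 0, 0], "turn": [0, 0, 0], "gripper": 0.5}, {"xyz": [0, 0, 0], "turn": [0, 0, 0], "gripper": 0.5}, {"xyz": [0, 0, 0], "turn": [0, 0, 0], "gripper": 0.5}, {"xyz": [0, 0, -0.006], "turn": [0, 0, 0], "gripper": 0.5}, {"xyz": [0, 0, -0.012], "turn": [0, 0, 0], "gripper": 0.5}, {"xyz": [0, 0, -0.012], "turn": [0, 0, 0], "gripper": 0.5}])

```text
t: 4.2
eef_pos: [0.5911, 0.2727, 0.0891]
tcp_rot: [0.456, -3.107, 0.001]
ft_force: [0.9, -0.4, -0.8]
opening: 0.498
grip_force: 0.0
```

Request:
apply_moves(commands=[{"xyz": [0, 0, 0], "turn": [0, 0, 0], "gripper": 0.9}, {"xyz": [0, 0, 0], "turn": [0, 0, 0], "gripper": 0.9}, {"xyz": [0, 0, 0], "turn": [0, 0, 0], "gripper": 0.9}, {"xyz": [0, 0, 0], "turn": [0, 0, 0], "gripper": 0.9}, {"xyz": [0, 0, 0], "turn": [0, 0, 0], "gripper": 0.9}, {"xyz": [0, 0, 0], "turn": [0, 0, 0], "gripper": 0.9}, {"xyz": [0, 0, 0], "turn": [0, 0, 0], "gripper": 0.9}], squeeze=8)

```text
t: 4.9
eef_pos: [0.5915, 0.2728, 0.0894]
tcp_rot: [0.455, -3.108, -0.0]
ft_force: [-0.2, -0.1, -1.6]
opening: 0.195
grip_force: 8.0
```

Confirmed: at the lower height the fingers stopped on the cap (opening 0.195, or 18 mm), so the real tips are about 30 mm short of the reported TCP. I'll regrip 15 mm lower.

Request:
apply_moves(commands=[{"xyz": [0, 0, 0], "turn": [0, 0, 0], "gripper": 0.6}, {"xyz": [0, 0, 0], "turn": [0, 0, 0], "gripper": 0.6}, {"xyz": [0, 0, 0], "turn": [0, 0, 0], "gripper": 0.6}, {"xyz": [0, 0, -0.005], "turn": [0, 0, 0], "gripper": 0.6}, {"xyz": [0, 0, -0.01], "turn": [0, 0, 0], "gripper": 0.6}, {"xyz": [0, 0, -0.015], "turn": [0, 0, 0], "gripper": 0.6}, {"xyz": [0, 0, -0.015], "turn": [0, 0, 0], "gripper": 0.6}, {"xyz": [0, 0, -0.015], "turn": [0, 0, 0], "gripper": 0.9}, {"xyz": [0, 0, -0.015], "turn": [0, 0, 0], "gripper": 0.9}, {"xyz": [0, 0, -0.015], "turn": [0, 0, 0], "gripper": 0.9}, {"xyz": [0, 0, -0.015], "turn": [0, 0, 0], "gripper": 0.9}, {"xyz": [0, 0, -0.015], "turn": [0, 0, 0], "gripper": 0.9}, {"xyz": [0, 0, -0.015], "turn": [0, 0, 0], "gripper": 0.9}], squeeze=25)

```text
t: 6.2
eef_pos: [0.5917, 0.2728, 0.0747]
tcp_rot: [-0.455, 3.108, 0.0]
ft_force: [-0.6, 0.0, 0.5]
opening: 0.198
grip_force: 25.0
```

Request:
apply_moves(commands=[{"xyz": [0, 0, 0.02], "turn": [0, 0, 0], "gripper": 0.9}, {"xyz": [0, 0, 0.05], "turn": [0, 0, 0], "gripper": 0.9}, {"xyz": [0, 0, 0.08], "turn": [0, 0, 0], "gripper": 0.9}, {"xyz": [0, 0, 0.12], "turn": [0, 0, 0], "gripper": 0.9}, {"xyz": [0, 0, 0.155], "turn": [0, 0, 0], "gripper": 0.9}, {"xyz": [0, 0, 0.155], "turn": [0, 0, 0], "gripper": 0.9}, {"xyz": [0.01, -0.03, 0.155], "turn": [0, 0, 0], "gripper": 0.9}, {"xyz": [0.01, -0.06, 0.155], "turn": [0, 0, 0], "gripper": 0.9}, {"xyz": [0.02, -0.1, 0.155], "turn": [0, 0, 0], "gripper": 0.9}, {"xyz": [0.02, -0.14, 0.155], "turn": [0, 0, 0], "gripper": 0.9}, {"xyz": [0.02, -0.18, 0.155], "turn": [0, 0, 0], "gripper": 0.9}, {"xyz": [0.02, -0.22, 0.155], "turn": [0, 0, 0], "gripper": 0.9}, {"xyz": [0.02, -0.26, 0.155], "turn": [0, 0, 0], "gripper": 0.9}, {"xyz": [0.02, -0.3, 0.155], "turn": [0, 0, 0], "gripper": 0.9}, {"xyz": [0.02, -0.34, 0.155], "turn": [0, 0, 0], "gripper": 0.9}, {"xyz": [0.02, -0.38, 0.155], "turn": [0, 0, 0], "gripper": 0.9}, {"xyz": [0.02, -0.39, 0.155], "turn": [0, 0, 0], "gripper": 0.9}, {"xyz": [0.02, -0.39, 0.155], "turn": [0, 0, 0], "gripper": 0.9}, {"xyz": [0.02, -0.39, 0.155], "turn": [0, 0, 0], "gripper": 0.9}])

```text
t: 8.1
eef_pos: [0.6114, -0.1161, 0.229]
tcp_rot: [0.455, -3.108, -0.002]
ft_force: [0.4, 0.7, -0.5]
opening: 0.196
grip_force: 25.0
```

```bash
python3 - <<'E'
from h import *
im=r.camera("wrist"); cv2.imwrite("pics/w5.png",im); c=r.get_calibration("wrist")
s=r.sense(); print(s["t"],s["eef_pos"],s["opening"],s["grip_force"],s["ft_force"])
u=np.array([.957,.289,0]); v=np.array([-.289,.957,0]); o=np.array([.5596,-.2445,0])
print(proj(c,[o+[0,0,.105],o-.045*u+[0,0,.105],o-.062*u+[0,0,.105]]).round(0).tolist())
print("base corners",proj(c,[o+a*u+b*v+[0,0,.012] for a in(-.075,.115) for b in(-.075,.075)]).round(0).tolist())
E
```

```text
8.15 [ 0.61156602 -0.11563991  0.22921547] 0.19327359717139508 24.988246858119965 [-0.19650014  0.73920283 -0.6968347 ]
[[138.0, 84.0], [134.0, 30.0], [132.0, 9.0]]
base corners [[95.0, 18.0], [229.0, 15.0], [114.0, 183.0], [233.0, 183.0]]
```

View pics/w5.png

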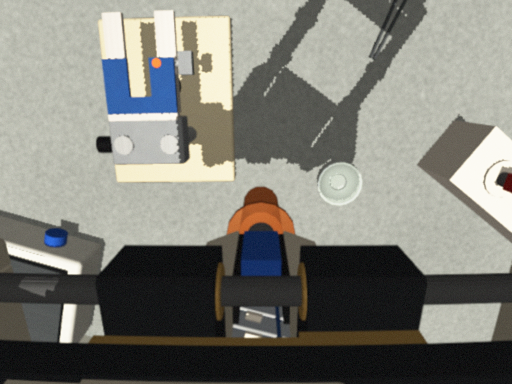

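The view is clear: the prongs are at (114,35) and (165,35), the blue plate is at (140,85), the orange catch is at (157,62), and the barrel hangs at (262,215). I'll take a second wrist view from over the stand to triangulate the prong height and slot line.

Request:
apply_moves(commands=[{"xyz": [0, -0.04, 0], "turn": [0, 0, 0], "gripper": 0.9}, {"xyz": [0.01, -0.08, 0], "turn": [0, 0, 0], "gripper": 0.9}, {"xyz": [0.01, -0.12, 0], "turn": [0, 0, 0], "gripper": 0.9}, {"xyz": [0.01, -0.15, 0], "turn": [0, 0, 0], "gripper": 0.9}, {"xyz": [0.01, -0.15, 0], "turn": [0, 0, 0], "gripper": 0.9}, {"xyz": [0.01, -0.15, 0], "turn": [0, 0, 0], "gripper": 0.9}, {"xyz": [0.01, -0.15, 0], "turn": [0, 0, 0], "gripper": 0.9}])

```text
t: 8.85
eef_pos: [0.6221, -0.2651, 0.2297]
tcp_rot: [-0.458, 3.108, 0.001]
ft_force: [-0.0, -0.1, -0.0]
opening: 0.193
grip_force: 25.0
```

```bash
python3 - <<'E'
from h import *
import json
from scipy.spatial.transform import Rotation as R
c=r.get_calibration("wrist"); s=r.sense(); im=r.camera("wrist"); cv2.imwrite("pics/w6.png",im)
print(s["eef_pos"],s["tcp_rot"])
E6=np.array(c["extrinsics"]); E5=E6.copy(); E5[:3,3]+=np.array([0.61156602,-0.11563991,0.22921547])-s["eef_pos"]
json.dump({"E5":E5.tolist(),"E6":E6.tolist()},open("E.json","w"))
for n,E in(("w5",E5),("w6",E6)):
    c["extrinsics"]=E; im=cv2.imread(f"pics/{n}.png"); h=cv2.cvtColor(im,cv2.COLOR_BGR2HSV)
    w=cv2.inRange(h,(0,0,205),(179,30,255)); w[200:]=0; b=cv2.inRange(h,(95,120,60),(125,255,255)); b[200:]=0; o=cv2.inRange(h,(5,170,150),(20,255,255)); o[150:]=0
    cr=cv2.inRange(h,(15,40,120),(35,140,255)); cr[200:]=0
    for nm,m in(("white",w),("blue",b),("orange",o),("cream",cr)):
        cs,_=cv2.findContours(m,cv2.RETR_EXTERNAL,cv2.CHAIN_APPROX_NONE)
        for k in cs:
            if cv2.contourArea(k)>(20 if nm=="orange" else 150): print(n,nm,cv2.contourArea(k),cv2.boundingRect(k),cv2.approxPolyDP(k,3,True).reshape(-1,2).tolist())
    print(n,"white rows", {y:np.flatnonzero(np.diff(np.r_[0,w[y]>0,0].astype(int))).tolist() for y in(20,30,40)}, "blue rows",{y:np.flatnonzero(np.diff(np.r_[0,b[y]>0,0].astype(int))).tolist() for y in(65,75,85)})
E
```

```text
[ 0.62209344 -0.26505274  0.2296652 ] [-4.58300866e-01  3.10786988e+00  1.05587908e-03]
w5 white 509.5 (326, 169, 28, 27) [[336, 169], [328, 175], [326, 187], [331, 193], [342, 195], [350, 190], [353, 178]]
w5 white 232.0 (114, 136, 18, 19) [[116, 138], [115, 149], [128, 153], [130, 141], [123, 136]]
w5 white 240.5 (160, 135, 18, 19) [[162, 137], [162, 150], [173, 153], [176, 139], [170, 135]]
w5 white 2563.0 (450, 126, 62, 74) [[496, 126], [450, 179], [473, 199], [511, 199], [510, 193], [493, 182], [502, 165], [511, 166], [511, 139]]
w5 white 451.5 (107, 113, 70, 9) [[176, 113], [107, 116], [109, 121], [174, 120]]
w5 white 819.0 (101, 11, 23, 48) [[118, 11], [101, 13], [106, 58], [123, 57]]
w5 white 834.5 (153, 10, 23, 48) [[154, 10], [157, 56], [174, 56], [172, 10]]
w5 blue 2672.5 (102, 58, 75, 56) [[173, 59], [160, 58], [162, 65], [155, 69], [149, 58], [152, 95], [144, 98], [129, 96], [125, 59], [102, 60], [108, 112], [176, 111]]
w5 orange 36.0 (153, 59, 7, 8) [[154, 59], [153, 64], [158, 66], [159, 61]]
w5 cream 1045.0 (123, 17, 34, 79) [[153, 17], [123, 19], [131, 95], [137, 90]
[... 1259 characters left out ...]
97]]
w6 cream 6715.5 (228, 47, 131, 153) [[229, 48], [232, 199], [233, 161], [246, 164], [248, 184], [254, 186], [243, 199], [252, 188], [264, 185], [250, 184], [249, 170], [264, 167], [261, 156], [265, 147], [267, 82], [265, 58], [241, 81], [231, 100], [229, 50], [285, 50], [285, 94], [301, 101], [308, 111], [305, 123], [293, 131], [311, 130], [318, 50], [356, 50], [355, 77], [352, 79], [350, 73], [347, 78], [351, 81], [344, 83], [347, 87], [338, 82], [337, 93], [338, 89], [348, 88], [345, 83], [353, 84], [353, 78], [355, 85], [350, 88], [354, 89], [353, 111], [338, 113], [334, 195], [276, 196], [349, 199], [358, 48]]
w6 white rows {20: [], 30: [], 40: []} blue rows {65: [], 75: [], 85: []}
```

```bash
cat > tri.py <<'E'
from h import *
import json
J=json.load(open("E.json")); c5=r.get_calibration("wrist"); c6=dict(c5); c5["extrinsics"]=J["E5"]; c6["extrinsics"]=J["E6"]
def tri(a,b):
    o1,d1=ray(c5,[a]);o2,d2=ray(c6,[b]); t=np.linalg.lstsq(np.c_[d1[0],-d2[0]],o2-o1,rcond=None)[0]
    A=o1+t[0]*d1[0];B=o2+t[1]*d2[0]; return (A+B)/2,np.linalg.norm(A-B)
E
python3 - <<'E'
from tri import *
for n,a,b in(("plFL",(101.5,59.5),(267.5,96.5)),("plFR",(174,58.5),(338.5,95.5)),("plBL",(107.5,112.5),(267.5,147.5)),("plBR",(176.5,112),(334.5,147.5)),("slotFL",(126,58.5),(290,96.5)),("slotFR",(149,58),(314,96)),("prR_out",(172.5,10),(338.5,49.5)),("prR_in",(153.5,10),(320.5,49))):
    p,e=tri(a,b); print(n,p.round(4),round(e*1000,1))
# base corners by rays at z .012
for c,q in((c5,[(101,22),(230,15.5),(117,181.5),(235,180)]),(c6,[(229,47.5),(358,47.5)])):
    print(onz(c,q,.012).round(4).tolist())
for z in(.105,.115,.125):
  P=onz(c6,[(267.5,96.5),(338.5,95.5),(290,96.5),(314,96)],z); Q=onz(c6,[(268,147.5),(334.5,147.5)],z); print(z,P.round(4).tolist(),Q.round(4).tolist(),np.linalg.norm(P[1]-P[0]),np.linalg.norm(P[2]-P[3]))
E
```

```text
plFL [ 0.5481 -0.2805  0.1052] 0.2
plFR [ 0.5291 -0.2194  0.1027] 1.4
plBL [ 0.5919 -0.2671  0.1051] 0.2
plBR [ 0.574  -0.2067  0.1025] 0.3
slotFL [ 0.5418 -0.261   0.1013] 0.6
slotFR [ 0.5354 -0.2406  0.1032] 0.1
prR_out [ 0.4906 -0.2316  0.0962] 0.3
prR_in [ 0.4953 -0.2473  0.0973] 0.4
[[0.512, -0.3312, 0.012], [0.4663, -0.194, 0.012], [0.6887, -0.2798, 0.012], [0.6444, -0.1384, 0.012]]
[[0.5092, -0.3356, 0.012], [0.4666, -0.1967, 0.012]]
0.105 [[0.548, -0.2805, 0.105], [0.5286, -0.2199, 0.105], [0.5422, -0.2613, 0.105], [0.5355, -0.2408, 0.105]] [[0.5917, -0.2666, 0.105], [0.5737, -0.2073, 0.105]] 0.06363171436390075 0.02149716916677182
0.115 [[0.548, -0.2807, 0.115], [0.5292, -0.2221, 0.115], [0.5423, -0.2621, 0.115], [0.5359, -0.2423, 0.115]] [[0.5903, -0.2673, 0.115], [0.5729, -0.2099, 0.115]] 0.06159074234962886 0.020807652608966488
0.125 [[0.548, -0.2809, 0.125], [0.5298, -0.2242, 0.125], [0.5425, -0.2629, 0.125], [0.5363, -0.2438, 0.125]] [[0.5889, -0.268, 0.125], [0.5721, -0.2124, 0.125]] 0.05954977033535701 0.020118136051161153
```

Triangulation puts the plate top at about 104 mm, the prong tops at about 95 mm, the seat at (0.5597, -0.244) and the yaw at 0.295. I'll go above the setdown point and lower part of the way.

Request:
apply_moves(commands=[{"xyz": [-0.04, 0.004, 0], "turn": [0, 0, 0], "gripper": 0.9}, {"xyz": [-0.08, 0.008, 0], "turn": [0, 0, 0], "gripper": 0.9}, {"xyz": [-0.105, 0.0104, 0], "turn": [0, 0, 0], "gripper": 0.9}, {"xyz": [-0.105, 0.0104, 0], "turn": [0, 0, 0], "gripper": 0.9}, {"xyz": [-0.105, 0.0104, 0], "turn": [0, 0, 0], "gripper": 0.9}, {"xyz": [-0.105, 0.0104, -0.02], "turn": [0, 0, 0], "gripper": 0.9}, {"xyz": [-0.105, 0.0104, -0.04], "turn": [0, 0, 0], "gripper": 0.9}, {"xyz": [-0.105, 0.0104, -0.06], "turn": [0, 0, 0], "gripper": 0.9}, {"xyz": [-0.105, 0.0104, -0.06], "turn": [0, 0, 0], "gripper": 0.9}, {"xyz": [-0.105, 0.0104, -0.06], "turn": [0, 0, 0], "gripper": 0.9}, {"xyz": [-0.105, 0.0104, -0.06], "turn": [0, 0, 0], "gripper": 0.9}])

```text
t: 10.0
eef_pos: [0.5178, -0.257, 0.1707]
tcp_rot: [-0.456, 3.107, -0.002]
ft_force: [-0.3, 0.3, -0.5]
opening: 0.193
grip_force: 25.0
```

```bash
python3 - <<'E'
from h import *
s=r.sense(); print(s["t"],s["eef_pos"],s["ft_force"])
p=s["eef_pos"]; u=np.array([np.cos(.295),np.sin(.295)]); v=np.array([-u[1],u[0]]); d=p[:2]-[.5597,-.2440]; print(d@u,d@v)
im=r.camera("wrist"); cv2.imwrite("pics/w7.png",im); c=r.get_calibration("wrist")
h=cv2.cvtColor(im,cv2.COLOR_BGR2HSV)
m=cv2.inRange(h,(3,120,60),(18,255,255))
for y in range(150,240,6): print(y,np.flatnonzero(np.diff(np.r_[0,m[y]>0,0].astype(int))).tolist(),end=" ")
P=np.array([p[0],p[1],0]); print("\npred axis",proj(c,[P+[0,0,p[2]+.0055+z] for z in(-.072,-.05,0,.004)]).round(1).tolist())
w=cv2.inRange(h,(0,0,190),(179,35,255))
for y in range(60,230,12): print(y,np.flatnonzero(np.diff(np.r_[0,w[y]>0,0].astype(int))).tolist(),end=" ")
E
```

```text
10.0 [ 0.51776312 -0.25697775  0.17068924] [-0.33221607  0.27175537 -0.54965067]
-0.04389844272971114 -0.00022441873088949958
150 [5, 16] 156 [] 162 [] 168 [] 174 [] 180 [] 186 [] 192 [248, 273] 198 [245, 277] 204 [244, 278] 210 [237, 285] 216 [233, 289] 222 [229, 293] 228 [228, 250, 272, 294] 234 [240, 243, 279, 283] 
pred axis [[260.4, 196.3], [260.4, 205.1], [260.2, 232.4], [260.1, 235.1]]
60 [0, 3, 4, 9, 11, 12, 13, 14, 25, 26, 29, 30, 31, 39, 46, 47, 50, 51, 63, 64, 83, 85, 94, 96, 98, 99, 101, 102, 104, 105, 113, 114, 125, 128, 135, 138, 140, 141, 142, 143, 151, 153, 154, 160, 164, 165, 172, 173, 218, 219, 232, 235, 236, 242, 244, 247, 257, 260, 261, 262, 313, 326, 327, 337, 338, 346, 349, 362, 369, 402, 470, 476, 479, 494, 495, 497, 500, 504, 509, 512] 72 [8, 10, 17, 21, 24, 29, 33, 34, 40, 41, 42, 47, 48, 50, 56, 60, 63, 68, 70, 72, 75, 76, 83, 85, 88, 91, 95, 99, 100, 101, 114, 121, 127, 134, 135, 141, 163, 165, 175, 179, 192, 198, 201, 204, 205, 208, 210, 214, 215, 216, 223, 233, 235, 239, 310, 320, 321, 325, 333, 345, 348, 349, 350, 365, 366, 377, 380, 398, 400, 412, 413, 
[... 4676 characters left out ...]
188, 190, 191, 199, 200, 206, 207, 208, 209, 211, 213, 222, 224, 330, 331, 333, 337, 339, 368, 372, 404, 405, 406, 407, 414, 419, 430, 431, 432, 437, 441, 449, 450, 454, 455, 465, 466, 472, 477, 478, 479, 480, 481, 486, 487, 494, 496, 502, 504, 511, 512] 228 [1, 2, 3, 4, 16, 18, 20, 26, 36, 38, 39, 49, 52, 57, 60, 61, 69, 73, 78, 82, 83, 88, 93, 94, 98, 108, 114, 120, 129, 130, 136, 137, 145, 146, 161, 167, 169, 172, 173, 175, 177, 182, 190, 194, 204, 205, 330, 341, 342, 343, 349, 358, 359, 389, 390, 394, 395, 398, 399, 402, 403, 406, 409, 415, 416, 419, 425, 435, 438, 439, 440, 441, 442, 443, 444, 445, 453, 454, 455, 459, 461, 464, 471, 473, 482, 486, 488, 489, 490, 491, 500, 502, 503, 506]
```

Request:
apply_moves(commands=[{"xyz": [0, 0, -0.015], "turn": [0, 0, 0], "gripper": 0.9}, {"xyz": [0, 0, -0.03], "turn": [0, 0, 0], "gripper": 0.9}, {"xyz": [0, 0, -0.04], "turn": [0, 0, 0], "gripper": 0.9}, {"xyz": [0, 0, -0.05], "turn": [0, 0, 0], "gripper": 0.9}, {"xyz": [0, 0, -0.06], "turn": [0, 0, 0], "gripper": 0.9}, {"xyz": [0, 0, -0.064], "turn": [0, 0, 0], "gripper": 0.9}, {"xyz": [0, 0, -0.064], "turn": [0, 0, 0], "gripper": 0.9}, {"xyz": [0, 0, -0.064], "turn": [0, 0, 0], "gripper": 0.9}])

```text
t: 10.85
eef_pos: [0.5169, -0.2569, 0.1059]
tcp_rot: [-0.455, 3.108, -0.0]
ft_force: [-0.2, -0.7, -0.3]
opening: 0.194
grip_force: 25.0
```

Request:
apply_moves(commands=[{"xyz": [0, 0, -0.003], "turn": [0, 0, 0], "gripper": 0.9}, {"xyz": [0, 0, -0.006], "turn": [0, 0, 0], "gripper": 0.9}, {"xyz": [0, 0, -0.009], "turn": [0, 0, 0], "gripper": 0.9}, {"xyz": [0, 0, -0.009], "turn": [0, 0, 0], "gripper": 0.9}, {"xyz": [0, 0, -0.009], "turn": [0, 0, 0], "gripper": 0.9}])

```text
t: 11.35
eef_pos: [0.5166, -0.2567, 0.0965]
tcp_rot: [0.455, -3.108, -0.0]
ft_force: [0.2, 0.5, -1.0]
opening: 0.195
grip_force: 25.0
```

Request:
apply_moves(commands=[{"xyz": [0, 0, -0.001], "turn": [0, 0, 0], "gripper": 0.9}, {"xyz": [0, 0, -0.002], "turn": [0, 0, 0], "gripper": 0.9}, {"xyz": [0, 0, -0.002], "turn": [0, 0, 0], "gripper": 0.9}])

```text
t: 11.65
eef_pos: [0.5166, -0.2567, 0.0944]
tcp_rot: [0.455, -3.108, -0.0]
ft_force: [0.0, 0.2, -1.2]
opening: 0.193
grip_force: 25.0
```

Request:
apply_moves(commands=[{"xyz": [0, 0, -0.001], "turn": [0, 0, 0], "gripper": 0.9}, {"xyz": [0, 0, -0.001], "turn": [0, 0, 0], "gripper": 0.9}, {"xyz": [0, 0, -0.002], "turn": [0, 0, 0], "gripper": 0.9}, {"xyz": [0, 0, -0.002], "turn": [0, 0, 0], "gripper": 0.9}])

```text
t: 12.05
eef_pos: [0.5166, -0.2567, 0.0924]
tcp_rot: [0.455, -3.108, -0.0]
ft_force: [-0.3, 0.6, -0.8]
opening: 0.193
grip_force: 25.0
```

Request:
apply_moves(commands=[{"xyz": [0, 0, -0.001], "turn": [0, 0, 0], "gripper": 0.9}, {"xyz": [0, 0, -0.001], "turn": [0, 0, 0], "gripper": 0.9}])

```text
t: 12.25
eef_pos: [0.5166, -0.2567, 0.0914]
tcp_rot: [0.455, -3.108, -0.0]
ft_force: [0.1, -0.0, -0.7]
opening: 0.198
grip_force: 25.0
```

Request:
apply_moves(commands=[{"xyz": [0, 0, -0.001], "turn": [0, 0, 0], "gripper": 0.9}, {"xyz": [0, 0, -0.001], "turn": [0, 0, 0], "gripper": 0.9}])

```text
t: 12.45
eef_pos: [0.5166, -0.2568, 0.0904]
tcp_rot: [0.455, -3.108, -0.0]
ft_force: [-0.7, 0.6, -1.3]
opening: 0.198
grip_force: 25.0
```

Flange at about 95.9 mm and still no contact. I'll keep going in 1 mm steps.

Request:
apply_moves(commands=[{"xyz": [0, 0, -0.001], "turn": [0, 0, 0], "gripper": 0.9}, {"xyz": [0, 0, -0.001], "turn": [0, 0, 0], "gripper": 0.9}])

```text
t: 12.65
eef_pos: [0.5167, -0.2568, 0.0904]
tcp_rot: [-0.455, 3.108, -0.001]
ft_force: [-0.2, 1.5, 5.9]
opening: 0.197
grip_force: 25.0
```

Request:
apply_moves(commands=[{"xyz": [0, 0, -0.0007], "turn": [0, 0, 0], "gripper": 0.9}, {"xyz": [0, 0, -0.0007], "turn": [0, 0, 0], "gripper": 0.9}])

```text
t: 12.85
eef_pos: [0.5168, -0.2569, 0.0903]
tcp_rot: [-0.455, 3.108, -0.001]
ft_force: [-3.2, 1.4, 9.8]
opening: 0.194
grip_force: 25.0
```

Request:
apply_moves(commands=[{"xyz": [0, 0, -0.0007], "turn": [0, 0, 0], "gripper": 0.9}, {"xyz": [0, 0, -0.0007], "turn": [0, 0, 0], "gripper": 0.9}])

```text
t: 13.05
eef_pos: [0.5168, -0.2569, 0.0902]
tcp_rot: [-0.455, 3.107, -0.002]
ft_force: [-4.6, 2.1, 14.5]
opening: 0.196
grip_force: 25.0
```

Contact is at TCP z 0.0904, so the prong tops are at about 96 mm, and the stiffness is roughly 5.5 N/mm. I'll raise to about 1.2 mm over the prongs, which is mid-gap.

Request:
apply_moves(commands=[{"xyz": [0, 0, 0.0039], "turn": [0, 0, 0], "gripper": 0.9}, {"xyz": [0, 0, 0.0039], "turn": [0, 0, 0], "gripper": 0.9}, {"xyz": [0, 0, 0.0039], "turn": [0, 0, 0], "gripper": 0.9}])

```text
t: 13.35
eef_pos: [0.5166, -0.2567, 0.0918]
tcp_rot: [0.455, -3.108, -0.0]
ft_force: [-0.3, 0.2, -1.5]
opening: 0.196
grip_force: 25.0
```

Request:
apply_moves(commands=[{"xyz": [0.0019, 0.0006, 0], "turn": [0, 0, 0], "gripper": 0.9}, {"xyz": [0.0038, 0.0012, 0], "turn": [0, 0, 0], "gripper": 0.9}, {"xyz": [0.0057, 0.0017, 0], "turn": [0, 0, 0], "gripper": 0.9}, {"xyz": [0.0057, 0.0017, 0], "turn": [0, 0, 0], "gripper": 0.9}])

```text
t: 13.75
eef_pos: [0.5226, -0.2549, 0.0919]
tcp_rot: [0.455, -3.108, -0.0]
ft_force: [-0.1, 0.5, -1.2]
opening: 0.191
grip_force: 25.0
```

Request:
apply_moves(commands=[{"xyz": [0.0019, 0.0006, 0], "turn": [0, 0, 0], "gripper": 0.9}, {"xyz": [0.0038, 0.0012, 0], "turn": [0, 0, 0], "gripper": 0.9}, {"xyz": [0.0057, 0.0017, 0], "turn": [0, 0, 0], "gripper": 0.9}, {"xyz": [0.0077, 0.0023, 0], "turn": [0, 0, 0], "gripper": 0.9}, {"xyz": [0.0077, 0.0023, 0], "turn": [0, 0, 0], "gripper": 0.9}])

```text
t: 14.25
eef_pos: [0.5283, -0.2539, 0.0916]
tcp_rot: [0.455, -3.105, 0.001]
ft_force: [-5.7, -4.6, -1.2]
opening: 0.196
grip_force: 25.0
```

Request:
apply_moves(commands=[{"xyz": [0.0019, 0.0006, 0], "turn": [0, 0, 0], "gripper": 0.9}, {"xyz": [0.0038, 0.0012, 0], "turn": [0, 0, 0], "gripper": 0.9}, {"xyz": [0.0048, 0.0015, 0], "turn": [0, 0, 0], "gripper": 0.9}, {"xyz": [0.0048, 0.0015, 0], "turn": [0, 0, 0], "gripper": 0.9}])

```text
t: 14.65
eef_pos: [0.5343, -0.2528, 0.0918]
tcp_rot: [0.455, -3.107, 0.003]
ft_force: [-1.1, -6.7, -3.2]
opening: 0.195
grip_force: 25.0
```

Request:
apply_moves(commands=[{"xyz": [0.0019, 0.0006, 0], "turn": [0, 0, 0], "gripper": 0.9}, {"xyz": [0.0038, 0.0012, 0], "turn": [0, 0, 0], "gripper": 0.9}, {"xyz": [0.0048, 0.0015, 0], "turn": [0, 0, 0], "gripper": 0.9}, {"xyz": [0.0048, 0.0015, 0], "turn": [0, 0, 0], "gripper": 0.9}])

```text
t: 15.05
eef_pos: [0.5396, -0.2517, 0.0921]
tcp_rot: [0.455, -3.108, 0.005]
ft_force: [-2.0, -6.1, -2.6]
opening: 0.195
grip_force: 25.0
```

Request:
apply_moves(commands=[{"xyz": [0.0019, 0.0006, 0], "turn": [0, 0, 0], "gripper": 0.9}, {"xyz": [0.0038, 0.0012, 0], "turn": [0, 0, 0], "gripper": 0.9}, {"xyz": [0.0048, 0.0015, 0], "turn": [0, 0, 0], "gripper": 0.9}, {"xyz": [0.0048, 0.0015, 0], "turn": [0, 0, 0], "gripper": 0.9}])

```text
t: 15.45
eef_pos: [0.5449, -0.2503, 0.0923]
tcp_rot: [-0.455, 3.108, -0.005]
ft_force: [-0.7, -6.4, -1.7]
opening: 0.194
grip_force: 25.0
```

Request:
apply_moves(commands=[{"xyz": [0.0019, 0.0006, 0], "turn": [0, 0, 0], "gripper": 0.9}, {"xyz": [0.0038, 0.0012, 0], "turn": [0, 0, 0], "gripper": 0.9}, {"xyz": [0.0057, 0.0017, 0], "turn": [0, 0, 0], "gripper": 0.9}, {"xyz": [0.0076, 0.0023, 0], "turn": [0, 0, 0], "gripper": 0.9}, {"xyz": [0.0096, 0.0029, 0], "turn": [0, 0, 0], "gripper": 0.9}, {"xyz": [0.0096, 0.0029, 0], "turn": [0, 0, 0], "gripper": 0.9}])

```text
t: 16.05
eef_pos: [0.5549, -0.2467, 0.0921]
tcp_rot: [-0.454, 3.107, -0.004]
ft_force: [1.8, -4.5, -3.0]
opening: 0.191
grip_force: 25.0
```

Request:
apply_moves(commands=[{"xyz": [0.0014, 0.0004, 0], "turn": [0, 0, 0], "gripper": 0.9}, {"xyz": [0.0029, 0.0009, 0], "turn": [0, 0, 0], "gripper": 0.9}, {"xyz": [0.0029, 0.0009, 0], "turn": [0, 0, 0], "gripper": 0.9}])

```text
t: 16.35
eef_pos: [0.5575, -0.2448, 0.0921]
tcp_rot: [-0.455, 3.107, -0.001]
ft_force: [2.3, -4.3, -1.8]
opening: 0.194
grip_force: 25.0
```

Request:
apply_moves(commands=[{"xyz": [0.001, 0.0003, 0], "turn": [0, 0, 0], "gripper": 0.9}, {"xyz": [0.001, 0.0003, 0], "turn": [0, 0, 0], "gripper": 0.9}])

```text
t: 16.55
eef_pos: [0.5583, -0.2441, 0.0921]
tcp_rot: [-0.455, 3.108, -0.0]
ft_force: [1.8, -3.6, -3.1]
opening: 0.196
grip_force: 25.0
```

Request:
apply_moves(commands=[{"xyz": [0.001, 0.0003, 0], "turn": [0, 0, 0], "gripper": 0.9}, {"xyz": [0.001, 0.0003, 0], "turn": [0, 0, 0], "gripper": 0.9}])

```text
t: 16.75
eef_pos: [0.5591, -0.2437, 0.0921]
tcp_rot: [-0.455, 3.108, 0.0]
ft_force: [2.8, -3.0, -1.3]
opening: 0.196
grip_force: 25.0
```

Request:
apply_moves(commands=[{"xyz": [0.001, 0.0003, 0], "turn": [0, 0, 0], "gripper": 0.9}, {"xyz": [0.001, 0.0003, 0], "turn": [0, 0, 0], "gripper": 0.9}])

```text
t: 16.95
eef_pos: [0.5601, -0.2433, 0.0921]
tcp_rot: [-0.455, 3.108, 0.001]
ft_force: [1.1, -2.2, -1.3]
opening: 0.194
grip_force: 25.0
```

Request:
apply_moves(commands=[{"xyz": [0.001, 0.0003, 0], "turn": [0, 0, 0], "gripper": 0.9}, {"xyz": [0.001, 0.0003, 0], "turn": [0, 0, 0], "gripper": 0.9}])

```text
t: 17.15
eef_pos: [0.5605, -0.2432, 0.092]
tcp_rot: [0.455, -3.107, -0.001]
ft_force: [-1.0, -2.6, -0.3]
opening: 0.197
grip_force: 25.0
```

Request:
apply_moves(commands=[{"xyz": [0.001, 0.0003, 0], "turn": [0, 0, 0], "gripper": 0.9}, {"xyz": [0.001, 0.0003, 0], "turn": [0, 0, 0], "gripper": 0.9}])

```text
t: 17.35
eef_pos: [0.5606, -0.2431, 0.092]
tcp_rot: [0.454, -3.106, -0.001]
ft_force: [-4.1, -3.8, 2.0]
opening: 0.196
grip_force: 25.0
```

The back wall stops it at about 4 N. Next I'll lower it onto the prongs.

Request:
apply_moves(commands=[{"xyz": [0, 0, -0.0008], "turn": [0, 0, 0], "gripper": 0.9}, {"xyz": [0, 0, -0.0015], "turn": [0, 0, 0], "gripper": 0.9}, {"xyz": [0, 0, -0.0015], "turn": [0, 0, 0], "gripper": 0.9}])

```text
t: 17.65
eef_pos: [0.5607, -0.2431, 0.0911]
tcp_rot: [0.454, -3.106, -0.001]
ft_force: [-5.8, -3.3, 4.9]
opening: 0.194
grip_force: 25.0
```

Request:
apply_moves(commands=[{"xyz": [0, 0, 0], "turn": [0, 0, 0], "gripper": 0.75}, {"xyz": [0, 0, 0], "turn": [0, 0, 0], "gripper": 0.65}, {"xyz": [0, 0, 0], "turn": [0, 0, 0], "gripper": 0.6}, {"xyz": [0, 0, 0], "turn": [0, 0, 0], "gripper": 0.6}, {"xyz": [0, 0, 0], "turn": [0, 0, 0], "gripper": 0.6}])

```text
t: 18.15
eef_pos: [0.562, -0.2427, 0.0905]
tcp_rot: [-0.455, 3.108, 0.001]
ft_force: [0.3, -0.9, -0.5]
opening: 0.397
grip_force: 0.0
```

Request:
apply_moves(commands=[{"xyz": [0, 0, 0.01], "turn": [0, 0, 0], "gripper": 0.6}, {"xyz": [0, 0, 0.03], "turn": [0, 0, 0], "gripper": 0.6}, {"xyz": [0, 0, 0.06], "turn": [0, 0, 0], "gripper": 0.6}, {"xyz": [0, 0, 0.1], "turn": [0, 0, 0], "gripper": 0.6}, {"xyz": [0.03, 0.01, 0.12], "turn": [0, 0, 0], "gripper": 0.6}, {"xyz": [0.05, 0.02, 0.12], "turn": [0, 0, 0], "gripper": 0.6}, {"xyz": [0.05, 0.02, 0.12], "turn": [0, 0, 0], "gripper": 0.6}, {"xyz": [0.05, 0.02, 0.12], "turn": [0, 0, 0], "gripper": 0.6}, {"xyz": [0.05, 0.02, 0.12], "turn": [0, 0, 0], "gripper": 0.6}])

```text
t: 19.05
eef_pos: [0.6111, -0.2232, 0.2103]
tcp_rot: [0.454, -3.107, -0.001]
ft_force: [0.3, -0.1, -0.3]
opening: 0.395
grip_force: 0.0
```

```bash
python3 - <<'E'
from h import *
c=r.get_calibration("wrist"); im=r.camera("wrist"); t=r.camera("top"); cv2.imwrite("pics/w8.png",im); cv2.imwrite("pics/t8.png",t)
u=np.array([np.cos(.295),np.sin(.295),0]); v=np.array([-u[1],u[0],0]); o=np.array([.5597,-.244,0])
h=cv2.cvtColor(im,cv2.COLOR_BGR2HSV); b=cv2.inRange(h,(5,170,150),(20,255,255))
n,l,st,ce=cv2.connectedComponentsWithStats(b); print([(s.tolist(),q.round(1).tolist()) for s,q in zip(st[1:],ce[1:]) if s[4]>10])
print("pred captop",proj(c,[o+[0,0,.148]]),"catch rest/7mm",proj(c,[o-.0175*u+.017*v+[0,0,.107],o-.0175*u+.024*v+[0,0,.107]]))
A=cv2.resize(im[20:240,150:400],(660,580)); cv2.imwrite("pics/c8.png",A); print(r.sense()["ft_force"],r.sense()["eef_pos"])
E
```

```text
[([243, 98, 22, 13, 187], [254.6, 104.9])]
pred captop [[252.99234635 125.6827935 ]] catch rest/7mm [[274.14752003 100.075046  ]
 [282.52795819 100.04314055]]
[-0.01621631 -0.83361826 -0.28908469] [ 0.61115124 -0.22340221  0.21044979]
```

View pics/c8.png

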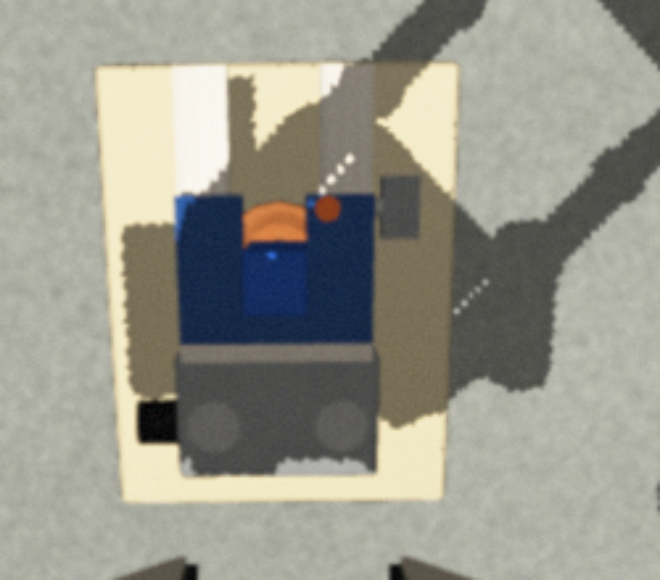

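The barrel hangs centred in the slot: its cap is at (254,125) against a predicted (253,126). The catch is back at rest at (274,99) against a predicted (274,100). I'm handing it in.

```bash
python3 -c "
from station import r
print(r.sign_off())"
```

```text
the job is handed in; nothing more can be done
None
```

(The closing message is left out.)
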